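Set a bench compressor's flywheel just past compression

ROBOT

A 7-joint arm with a two-finger parallel gripper is mounted at the origin on the work surface. World frame = base frame: x ahead of the robot, y to its left, z up, the work surface at z = 0. Lengths are in m, angles in rad, forces in N, time in s.
With the tool pointing down it reaches from about 0.425 to 0.875 m from the base axis. Payload 4.7 kg.
Tool frame: the origin (TCP) lies on the centre line of the jaws, within the pads' length; the fingertips stand 11 mm ahead of it and the grasp point (between the pads) lies 8 mm behind it; z points along the fingers, y is the line along which they close (so a half turn about z gives the same grasp; the last joint's range is limited). The gripper opens to 85 mm and grips with 20 to 120 N. Pads are 22 mm wide; open, the fingers measure 114 mm over their backs; the gripper's body (76 mm by 85 mm) begins 54 mm behind the grasp point. The pads swing forward as they close: fully open they stand 13 mm farther back than shut.
Start: joints at [1.349, 0.321, -0.07, 1.45, 0.023, 1.371, -0.057], TCP at [0.152, -0.632, 0.204] pointing down, gripper open.
Joint ranges: [-2.86, 2.86], [-0.3, 2.09], [-1.38, 1.24], [0.06, 2.45], [-1.56, 4.7], [0.09, 2.05], [-2.69, 2.69]. Speed limits (rad/s): [2.57, 2.57, 3.14, 3.14, 3.14, 3.14, 3.14].

INTERFACE

Orientations are given as a unit quaternion [w, x, y, z].
In Python, from bench import ctrl gives the robot as it stands. The module is installed in compiled form; this text tells all that it offers.
- The arm moves only by the tool apply_moves, never from a script. Its argument "commands" is text: rows parted by semicolons, each of 7 numbers parted by spaces: the gripper command: -1 is fully open, 1 is shut, values between are in proportion, then the shift along the world's x, y, z each as a share of 50 mm, from -1 to 1, then the turn, a rotation vector about the world's x, y, z each as a share of 5 degrees, from -1 to 1. A call has 1 to 8 rows; each row shifts and turns the commanded pose from where the row before left it; what a row does not reach is not made up. A row lasts 1/10 s, in which the tool goes at most 50 mm and 8.59 degrees, less where a joint would pass 70% of its speed; a pose out of reach is approached as far as the arm can. A call with a number of a shift or a turn outside -1 to 1 is refused whole. A call with a gripper value outside its range is refused whole. The fingers move at their own pace and stop on an object; "newtons" is the grip in N (left out, the last holds). Time passes only in rows, so rows that do not move let the fingers close. It gives the time, the measured TCP pose, the force, the opening and the grip force at its end, in the units of the state.
- ctrl.get_state(): the state, without advancing time (a new reading comes with each control period).
- ctrl.grab_frame(name): name is "side" or "top"; returns (picture, depth): 420x560x3 uint8, red, green, blue; 420x560 float32, m along the optical axis (not along the pixel's ray), 0 where there is no reading.
- ctrl.get_calibration(name): a dict with "camera_matrix" (3x3 intrinsics, pixels), "position" and "orientation" of the camera in the world. Camera axes: x right, y up, looking along -z (the intrinsics and any distortion apply to the point x, -y, -z); pixel columns grow to the right and rows downward; lengths in m; the calibration is good to about 2 mm. A picture is of the moment at which its call begins. get_calibration takes no time and is no camera call.
- ctrl.close_job(): hands the job in; it is judged then, once.
Trained networks look in the newest picture that a camera, given by its name, has taken for a name from the list of things; names that differ only in an ending like _2 or _b are one class to them, and where a whole thing is asked for, a point or a joint stands for the part that bears it (a point fixed in the world has none). Each returns a list of dicts, best first, with "p" (0 to 1); they miss things now and then, are a little off and sometimes report something else, mostly with a low value. They report only what shows in the picture. A call takes as long as a camera call.
- ctrl.outline_of(camera, target): "pixels" (420x560 bool, what is visible of it).
- ctrl.tip_of(camera, target): "centre" ([x, y, z] in m, in world coordinates, good to about 4 mm: a listed point, or the origin of a listed thing).
The state is a dict: "t": time; "q": joint angles; "dq": joint speeds; "effort": joint torques, N m; "position": TCP position; "tool_rot": TCP orientation; "force": force on the tool from outside, world axes, zero at the start; "torque": the same for the moment, N m; "opening": finger opening in m; "grip_force": force on a finger pad.
Only numpy, scipy, OpenCV 4.12 (cv2) and the standard library are available. Lean on these libraries where they do the work, as an engineer would, in place of code of your own. Each camera call takes 0.05 s, during which the arm holds its last target. There are 200 camera calls.

TASK

Get the little compressor ready for an easy start: lift the brass lock pin out of the yellow block and stand it in the aluminium cup. Then turn the red flywheel gently counter-clockwise (seen from above) by its brittle black knob, held lightly, feel the resistance climb to the compression peak, stop just past the peak before the wheel spins away, and let go so that it stays there. Leave everything else on the bench alone.

Things in the scene. Friction and masses are not known exactly. Their poses are not given: they have to be found in the camera images.
- compressor: Small bench air compressor fixed to the bench: steel base plate 260 x 220 x 12 mm (150 mm to its +x, 110 mm to -x and either side of y), green drum with the red flywheel on a vertical axis above it, finned cylinder along its +x, at most 71 mm high, and a yellow lock-pin block. Origin on the flywheel axis at bench level, z up. The piston is hidden inside.
- flywheel (a joint): Angle turned by the red flywheel since the start, rad, positive counter-clockwise seen from above (its proper way). Wheel 160 mm across, rim 80 to 100 mm above the bench. The compression peak cannot be seen and differs every time: 1.0 to 3.0 rad from the start. Over the last 0.6 rad before it the push at the knob climbs from 6 to 10 (standing) or 15 N (moving); bearing friction alone is 2 N.
- hub (a point): Centre of the flywheel's hub nut, on its axis, 105 mm above the bench (nut 31 mm across, highest part of the wheel but the knob). How it behaves: let go before the peak, the wheel springs back. Past the peak the push needed falls within 0.1 rad to about 3 N or less and stays so for about 0.3 rad, in which the wheel stays put when let go; beyond that it spins away forwards.
- knob_mid (a point): Grip point of the flywheel's upright black knob, a 22 mm thick, 43 mm tall cylinder that spins freely on its own stud; the point is on its axis, 127 mm above the bench, 62 mm from the flywheel axis; the knob spans 102 to 145 mm above the bench.
- knob: The same black knob; origin at its foot on its axis, 101 mm above the bench, 62 mm from the flywheel axis. Hard brittle plastic: it takes a light grip (30 N is plenty, slides round in the fingers), not more than 110 N of contact force in all, both fingers added up.
- lug (a point): Middle of the steel lug on the wheel's rim (14 mm wide, standing out to 98 mm from the axis, 82 to 98 mm above the bench). It runs against the lock pin after 0.1 to 0.6 rad of turning, well before the peak.
- cam_top: The top land of the compression cam, fixed to the flywheel and turning with it, out of sight inside the drum; the hidden sprung roller of the compressor body bears on it (with 30 to 45 N) only while the wheel stands just past the peak. Origin on the flywheel axis 80 mm above the bench; its x axis points to the knob.
- lock_pin: Brass lock pin standing loose in the hole of the yellow block beside the wheel, blocking the lug: shank 10 mm thick, head 20 mm across and 14 mm tall at its top, 100 mm long in all, 70 g. Origin at the centre of its lower end (45 mm above the bench at the start), z along the pin to its head.
- pin_hole (a point): Mouth of the lock pin's hole, 11 mm wide and 30 mm deep, 75 mm above the bench, in the 30 x 30 mm top of the yellow block.
- pin_cup: Round aluminium cup fixed to the bench for the lock pin: 60 mm across at the rim, narrowing a little downwards, 50 mm tall, wall 4 mm, inner floor about 5 mm above the bench. Origin at the centre of its underside.
- hammer: hammer lying on the bench (bystander)
- screwdriver: orange-handled screwdriver lying on the bench (bystander)
- ring_mandrel: tapered steel ring mandrel, 260 mm long, lying on the bench (bystander)
- flux_jar: jar, 52 mm across, 70 mm tall (bystander)
- glass_dish: shallow glass dish, 90 mm across (bystander)
- buff_wheel: grey buffing disc, 80 mm across, 18 mm thick (bystander)

How it is judged:
By the outcome, as a careful person would: the job done as asked, in the order asked, and still so for the second after the job is handed in, with the robot touching nothing.
It also fails if it takes over 72 s, if anything falls off the work surface, if the arm or the gripper's body presses on something with over 40 N, if the wrist force passes 120 N, or if a joint passes its speed limit or range.

## Working session

There is one attempt and no reset: what is moved stays moved. The work goes in short steps, Python scripts to look and compute and a tool call to move; the robot and the scene stay as the last step left them, time stands still between calls to the robot, and variables do not carry over. Pictures are saved under pics/ and viewed, at most 10 in all, crops included, and the job is handed in when it is done.

Besides the shell and the picture viewer there is one more tool, called after "Emit:" by a JSON object that holds its "fn" and its "kwargs". apply_moves: Moves the arm, as the interface text tells. Shift numbers are shares of 50 mm and turn numbers shares of 5 degrees, none past 1 either way. Its arguments: {"type":"object","properties":{"commands":{"type":"string"},"newtons":{"type":"number"}},"required":["commands"]}

```bash
mkdir -p pics
cat > h.py <<'E'
from bench import ctrl
import cv2, numpy as np
def tips(cams, names):
    for c in cams:
        p,d=ctrl.grab_frame(c)
        for n in names:
            r=ctrl.tip_of(c,n)
            print(c,n,[(np.round(x['centre'],4).tolist(),round(x['p'],2)) for x in r[:2]])
def save(c,f):
    p,d=ctrl.grab_frame(c); cv2.imwrite('pics/'+f,p[:,:,::-1]); return p,d
def st():
    s=ctrl.get_state(); print({k:np.round(s[k],4).tolist() for k in('t','q','position','tool_rot','force','opening','grip_force')})
E
python3 - <<'E'
from h import *
st()
a,_=save('top','t0.png'); b,_=save('side','s0.png')
tips(['top','side'],['hub','knob_mid','lug','lock_pin','pin_hole','pin_cup'])
for c in('top','side'):
    k=ctrl.get_calibration(c); print(c,k)
st()
E
```

```text
{'t': 0.0, 'q': [1.3491, 0.3218, -0.0701, 1.4517, 0.0226, 1.3708, -0.0569], 'position': [0.1517, -0.6314, 0.2024], 'tool_rot': [-0.0009, 0.9931, 0.1177, -0.0002], 'force': [-1.1174, -1.2376, 0.269], 'opening': 0.0853, 'grip_force': 0.0}
top hub [([0.5311, -0.1316, 0.1065], 0.64), ([0.5226, -0.1975, 0.0975], 0.43)]
top knob_mid [([0.7243, 0.1644, 0.0043], 0.6), ([0.5268, -0.1949, 0.1262], 0.39)]
top lug [([0.5188, -0.0396, 0.0903], 0.89)]
top lock_pin [([0.492, -0.0526, 0.0431], 0.51)]
top pin_hole [([0.488, -0.051, 0.0768], 0.61)]
top pin_cup [([0.5506, 0.321, -0.0032], 0.54)]
side hub [([0.5351, -0.1321, 0.1065], 0.62)]
side knob_mid [([0.5273, -0.1941, 0.1291], 0.41)]
side lug [([0.5144, -0.0412, 0.0929], 0.97)]
side lock_pin [([0.4862, -0.0491, 0.0445], 0.56)]
side pin_hole [([0.4911, -0.05, 0.0746], 0.69)]
side pin_cup [([0.5531, 0.326, -0.0012], 0.97)]
top {'camera_matrix': array([[381.02068163,   0.        , 283.08405573],
       [  0.        , 381.02068163, 213.10767091],
       [  0.        ,   0.        ,   1.        ]]), 'position': array([0.41044661, 0.00424347, 1.16134533]), 'orientation': array([-0.70515985, -0.03908461,  0.06123931,  0.70531676])}
side {'camera_matrix': array([[404.4341781 ,   0.        , 281.65826727],
       [  0.        , 404.4341781 , 210.20872681],
       [  0.        ,   0.        ,   1.        ]]), 'position': array([-0.10316522,  0.60250486,  0.85626565]), 'orientation': array([-0.36892593, -0.17397352,  0.39602886,  0.82267127])}
{'t': 0.8, 'q': [1.3491, 0.3209, -0.0701, 1.4505, 0.0226, 1.3708, -0.0569], 'position': [0.1518, -0.632, 0.2036], 'tool_rot': [0.0001, 0.9931, 0.1176, -0.0], 'force': [-0.0297, 0.5934, -0.5902], 'opening': 0.0852, 'grip_force': 0.0}
```

View pics/t0.png

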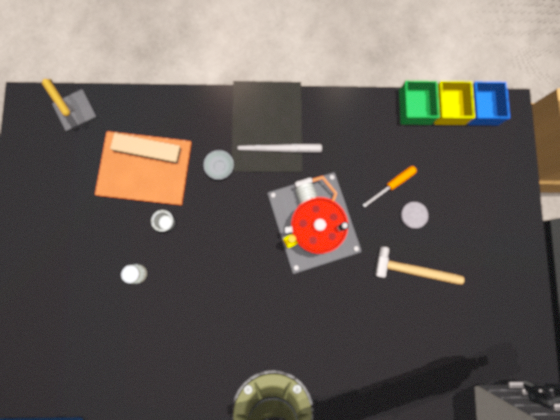

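View pics/s0.png

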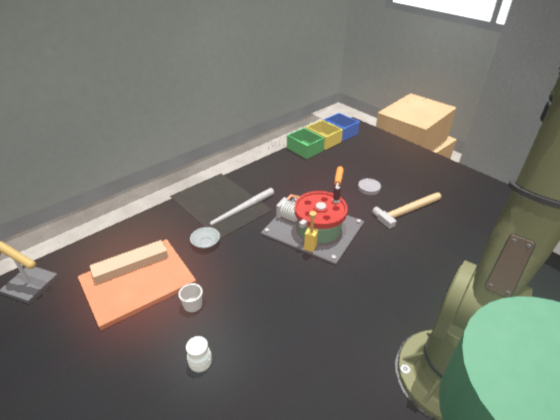

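The top view shows the wheel at (320,225), the knob at (342,226), the yellow block at (290,241) and the cup at (162,221). The side view agrees, and the network points for these are consistent. The knob_mid hit at (0.72, 0.16) in the top view is false. I'll move to above the pin.

Emit:
{"fn": "apply_moves", "kwargs": {"commands": "-1 .48 .83 0 0 0 0;-1 .48 .83 0 0 0 0;-1 .48 .83 0 0 0 0;-1 .48 .83 0 0 0 0;-1 .48 .83 0 0 0 0;-1 .48 .83 0 0 0 0;-1 .48 .83 0 0 0 0", "newtons": 30}}

```text
t: 1.5
position: [0.3206, -0.3398, 0.2039]
tool_rot: [0.001, 0.993, 0.118, 0.0]
force: [0.9, -0.6, 0.7]
opening: 0.0851
grip_force: 0.0
```

Emit:
{"fn": "apply_moves", "kwargs": {"commands": "-1 .48 .83 0 0 0 0;-1 .48 .83 0 0 0 0;-1 .48 .83 0 0 0 0;-1 .48 .83 0 0 0 0;-1 .48 .83 0 0 0 0;-1 .48 .83 0 0 0 0;-1 .48 .83 0 0 0 0;-1 0 0 0 0 0 0"}}

```text
t: 2.3
position: [0.4903, -0.0432, 0.2043]
tool_rot: [-0.001, 0.992, 0.123, 0.002]
force: [0.6, -0.8, -0.6]
opening: 0.0855
grip_force: 0.0
```

Run:
```python
from h import *
st()
p,d=save('side','s1.png'); cv2.imwrite('pics/s1c.png',cv2.resize(p[100:300,220:420,::-1],(600,600),interpolation=2))
for n in('lock_pin','pin_hole'):
    print(n,[(np.round(x['centre'],4).tolist(),round(x['p'],2)) for x in ctrl.tip_of('side',n)[:2]])
```

```text
{'t': 2.3, 'q': [0.7549, 0.0091, -0.7147, 1.8104, 0.0026, 1.3217, -1.284], 'position': [0.4903, -0.0432, 0.2043], 'tool_rot': [-0.0015, 0.9924, 0.1233, 0.0016], 'force': [0.6316, -0.7579, -0.5712], 'opening': 0.0855, 'grip_force': 0.0}
lock_pin [([0.4853, -0.0511, 0.0443], 0.49)]
pin_hole [([0.4861, -0.0492, 0.073], 0.59)]
```

View pics/s1c.png

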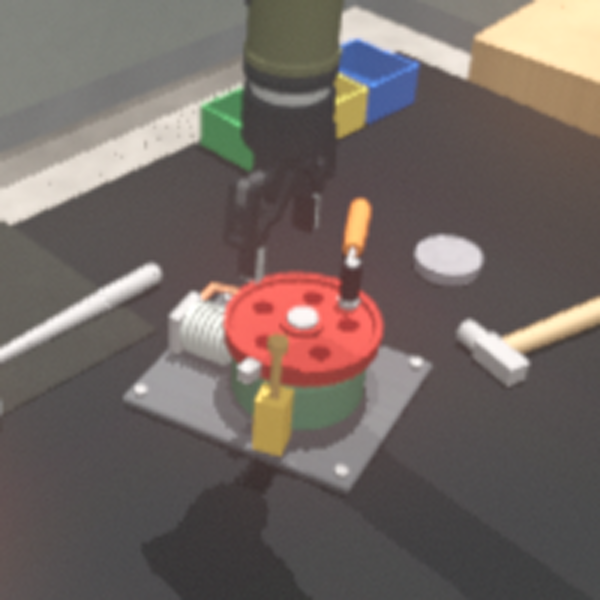

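The crop shows the pin standing upright in the block at (277,350), with the lug just beside it at (250,370). Nothing is in the way of the gripper, so I'll descend.

Emit:
{"fn": "apply_moves", "kwargs": {"commands": "-1 0 0 -.4 0 0 0;-1 0 0 -.4 0 0 0;-1 0 0 -.4 0 0 0;-1 0 0 -.3 0 0 0;-1 0 0 0 0 0 0;-1 0 0 0 0 0 0"}}

```text
t: 3.05
position: [0.4875, -0.0524, 0.1288]
tool_rot: [0.0, 0.993, 0.116, -0.0]
force: [1.0, -0.8, -0.9]
opening: 0.0855
grip_force: 0.0
```

Emit:
{"fn": "apply_moves", "kwargs": {"commands": ".2 0 .03 0 0 0 0;.4 0 0 0 0 0 0;.6 0 0 0 0 0 0;.8 0 0 0 0 0 0;1 0 0 0 0 0 0;1 0 0 0 0 0 0;1 0 0 0 0 0 0"}}

```text
t: 3.75
position: [0.4878, -0.0495, 0.1285]
tool_rot: [0.0, 0.993, 0.118, -0.0]
force: [1.2, 0.7, 0.1]
opening: -0.0003
grip_force: 0.0
```

Run:
```python
from h import *
p,d=save('side','s2.png'); q,e=save('top','t2.png')
a=cv2.resize(p[150:270,260:400,::-1],(700,600),interpolation=2)
cv2.imwrite('pics/s2c.png',a)
cv2.imwrite('pics/t2c.png',cv2.resize(q[180:280,260:380,::-1],(720,600),interpolation=2))
for c in('side','top'):
  for n in('lock_pin','pin_hole','lug'):
    print(c,n,[(np.round(x['centre'],4).tolist(),round(x['p'],2)) for x in ctrl.tip_of(c,n)[:2]])
```

```text
side lock_pin [([0.4911, -0.0492, 0.0461], 0.51), ([0.5276, -0.1949, 0.0972], 0.42)]
side pin_hole [([0.489, -0.0496, 0.0753], 0.92), ([0.3975, -0.4442, -0.0027], 0.64)]
side lug [([0.5158, -0.0389, 0.0924], 0.89), ([0.3993, -0.4448, 0.0004], 0.73)]
top lock_pin []
top pin_hole []
top lug []
```

View pics/s2c.png

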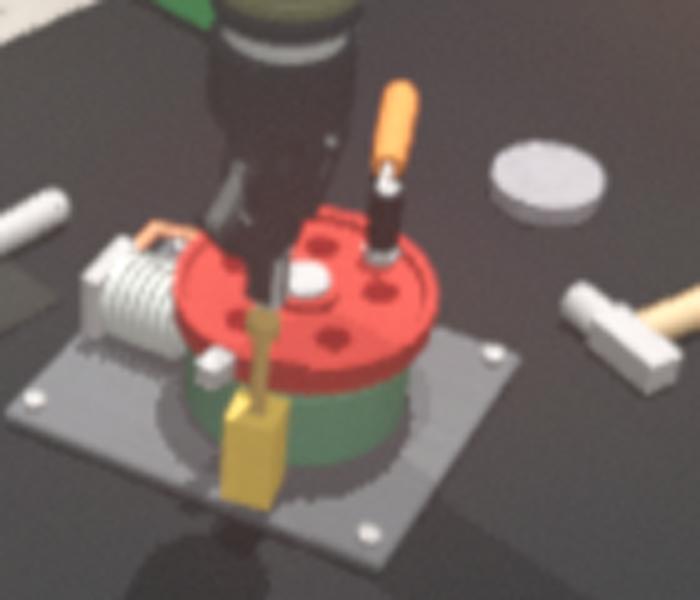

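```bash
cat >> h.py <<'E'
from scipy.spatial.transform import Rotation as R
def px2w(c,u,v,z):
    k=ctrl.get_calibration(c);K=k['camera_matrix'];o=k['orientation']
    r=R.from_quat([o[1],o[2],o[3],o[0]]); pc=np.array([(u-K[0,2])/K[0,0],-(v-K[1,2])/K[1,1],-1.])
    P=k['position']; ray=r.apply(pc); return P+ray*z
def w2px(c,X):
    k=ctrl.get_calibration(c);K=k['camera_matrix'];o=k['orientation']
    p=R.from_quat([o[1],o[2],o[3],o[0]]).inv().apply(np.array(X)-k['position'])
    return [K[0,2]+K[0,0]*p[0]/-p[2],K[1,2]-K[1,1]*p[1]/-p[2]]
E
python3 - <<'E'
from h import *
p,d=ctrl.grab_frame('side')
for v in range(208,236,2):
  print(v,[ (np.round(px2w('side',u,v,d[v,u])*1000).astype(int).tolist()) for u in(310,312,314,316)])
for X in([.488,-.0505,.138],[.488,-.0505,.145],[.4878,-.0495,.1175],[.488,-.0505,.075]): print(X,np.round(w2px('side',X),1))
E
```

```text
208 [[488, -37, 169], [481, -37, 173], [479, -43, 171], [476, -48, 170]]
210 [[488, -37, 162], [481, -38, 166], [479, -44, 164], [481, -54, 157]]
212 [[496, -47, 145], [493, -52, 144], [478, -43, 157], [528, -108, 93]]
214 [[492, -43, 142], [485, -43, 146], [480, -46, 147], [521, -101, 93]]
216 [[488, -38, 140], [481, -40, 143], [480, -47, 140], [515, -94, 92]]
218 [[486, -38, 134], [484, -43, 132], [480, -48, 132], [508, -87, 93]]
220 [[492, -45, 119], [487, -47, 121], [505, -75, 94], [501, -80, 93]]
222 [[-103, 603, 856], [486, -47, 114], [492, -62, 102], [492, -70, 98]]
224 [[493, -47, 102], [486, -48, 106], [490, -60, 97], [485, -63, 98]]
226 [[489, -43, 100], [484, -45, 102], [492, -63, 86], [486, -65, 89]]
228 [[491, -45, 89], [486, -48, 91], [490, -61, 81], [484, -64, 83]]
230 [[488, -43, 85], [487, -50, 82], [489, -61, 74], [485, -65, 74]]
232 [[491, -47, 73], [485, -49, 76], [483, -55, 74], [478, -57, 76]]
234 [[485, -40, 73], [481, -45, 73], [475, -47, 76], [477, -57, 69]]
[0.488, -0.0505, 0.138] [312.9 214.6]
[0.488, -0.0505, 0.145] [313.1 212.7]
[0.4878, -0.0495, 0.1175] [312.3 220.4]
[0.488, -0.0505, 0.075] [311.8 231.4]
```

View pics/t2c.png

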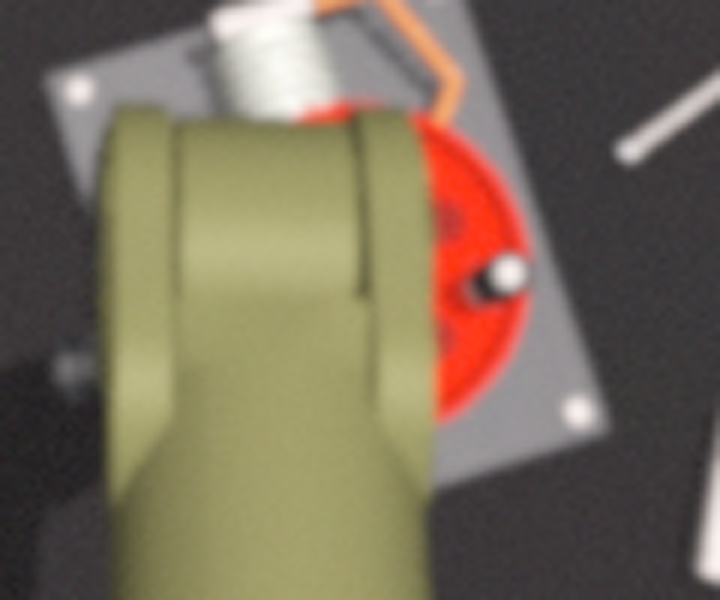

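Run:
```python
from h import *
st()
for X in([.480,-.002,.206],[.480,-.002,.193],[.5,-.085,.206],[.5,-.085,.193]): print('open',X,np.round(w2px('side',X),1))
p,d=ctrl.grab_frame('side')
for v in range(186,214,3):
  print(v,[ (np.round(px2w('side',u,v,d[v,u])*1000).astype(int).tolist()) for u in(306,309,312,315,318)])
for z in (.118,.13,.14,.15,.16,.17): print(z,np.round(w2px('side',[.4878,-.0495,z]),1))
```

```text
{'t': 4.2, 'q': [0.7429, 0.0751, -0.7165, 1.9133, 0.0536, 1.1721, -1.3279], 'position': [0.4878, -0.0495, 0.1285], 'tool_rot': [0.0, 0.9931, 0.1176, -0.0], 'force': [-0.2329, 0.6318, -0.7659], 'opening': -0.0003, 'grip_force': 0.0}
open [0.48, -0.002, 0.206] [303.5 203.8]
open [0.48, -0.002, 0.193] [303.3 207.7]
open [0.5, -0.085, 0.206] [320.  188.3]
open [0.5, -0.085, 0.193] [319.7 192.1]
186 [[480, -8, 261], [470, -8, 266], [471, -20, 260], [472, -33, 253], [466, -38, 253]]
189 [[474, -2, 257], [473, -12, 253], [470, -20, 250], [473, -35, 242], [471, -45, 238]]
192 [[470, 2, 252], [490, -31, 225], [476, -27, 234], [472, -34, 233], [471, -45, 229]]
195 [[465, 6, 247], [466, -6, 240], [482, -35, 218], [473, -37, 222], [477, -53, 211]]
198 [[462, 9, 241], [467, -8, 229], [480, -33, 209], [475, -40, 209], [479, -57, 198]]
201 [[485, -16, 206], [467, -9, 219], [472, -25, 208], [475, -40, 199], [563, -152, 92]]
204 [[574, -111, 95], [492, -36, 181], [483, -38, 185], [478, -45, 184], [541, -128, 105]]
207 [[564, -101, 94], [490, -34, 173], [480, -35, 178], [477, -44, 175], [531, -118, 105]]
210 [[552, -89, 96], [495, -41, 156], [481, -37, 166], [476, -44, 166], [524, -111, 101]]
213 [[544, -81, 94], [495, -42, 144], [491, -50, 143], [485, -55, 143], [520, -108, 93]]
0.118 [312.3 220.3]
0.13 [312.6 217. ]
0.14 [312.8 214.3]
0.15 [313.  211.5]
0.16 [313.2 208.7]
0.17 [313.4 205.8]
```

The fingers are shut directly above the pin head. The depth readings put the real fingertips at about z 0.155, roughly 40 mm higher than the reported pose implies. I'll open, descend part of the way and check again.

Emit:
{"fn": "apply_moves", "kwargs": {"commands": "-1 0 0 0 0 0 0;-1 0 0 0 0 0 0;-1 0 0 0 0 0 0;-1 0 0 0 0 0 0;-1 0 0 -.2 0 0 0;-1 0 0 -.2 0 0 0;-1 0 0 0 0 0 0"}}

```text
t: 4.95
position: [0.4862, -0.0494, 0.1065]
tool_rot: [-0.001, 0.993, 0.118, -0.002]
force: [0.5, 0.6, 0.2]
opening: 0.0856
grip_force: 0.0
```

Run:
```python
from h import *
st()
p,d=save('side','s3.png')
cv2.imwrite('pics/s3c.png',cv2.resize(p[150:270,260:400,::-1],(700,600),interpolation=2))
np.save('d3.npy',d)
```

```text
{'t': 4.95, 'q': [0.7365, 0.1006, -0.7169, 1.9391, 0.0721, 1.1311, -1.3437], 'position': [0.4862, -0.0494, 0.1065], 'tool_rot': [-0.0006, 0.993, 0.1177, -0.0017], 'force': [0.5062, 0.6483, 0.1601], 'opening': 0.0856, 'grip_force': 0.0}
```

View pics/s3c.png

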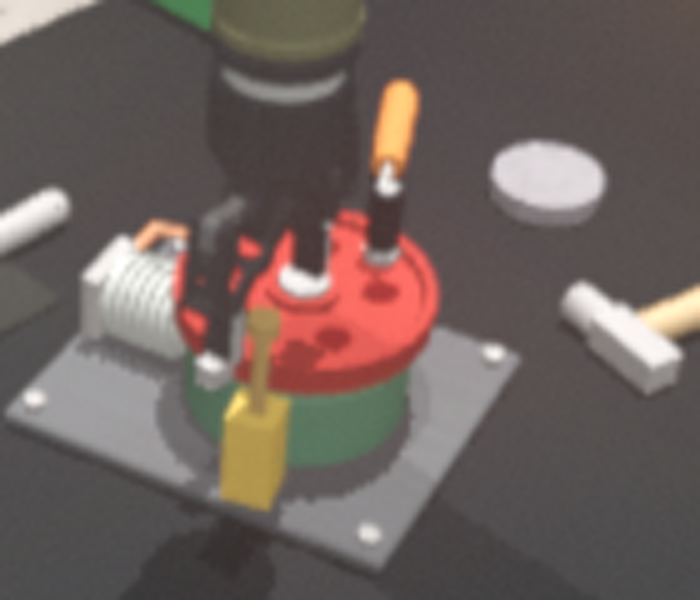

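Run:
```python
from h import *
d=np.load('d3.npy')
for u0,v0 in((305,221),(321,203)):
 for v in range(v0-15,v0+5,3):
  print(v,[ (u,np.round(px2w('side',u,v,d[v,u])*1000).astype(int).tolist()) for u in range(u0-4,u0+5,2)])
```

```text
206 [(301, [466, 21, 219]), (303, [460, 20, 222]), (305, [460, 13, 218]), (307, [470, -5, 203]), (309, [465, -8, 205])]
209 [(301, [470, 17, 205]), (303, [460, 20, 212]), (305, [460, 12, 208]), (307, [463, 1, 200]), (309, [466, -9, 193])]
212 [(301, [463, 23, 202]), (303, [457, 22, 205]), (305, [458, 14, 200]), (307, [463, 1, 190]), (309, [539, -89, 96])]
215 [(301, [480, 6, 172]), (303, [473, 5, 176]), (305, [467, 4, 179]), (307, [465, -2, 177]), (309, [493, -40, 139])]
218 [(301, [478, 7, 164]), (303, [471, 6, 168]), (305, [469, 1, 166]), (307, [467, -5, 164]), (309, [523, -73, 92])]
221 [(301, [481, 3, 150]), (303, [471, 6, 157]), (305, [469, 0, 155]), (307, [465, -3, 156]), (309, [505, -55, 101])]
224 [(301, [517, -34, 94]), (303, [513, -39, 94]), (305, [512, -45, 91]), (307, [512, -54, 86]), (309, [504, -55, 91])]
188 [(317, [474, -44, 240]), (319, [477, -55, 234]), (321, [475, -61, 232]), (323, [471, -64, 233]), (325, [477, -79, 222])]
191 [(317, [464, -33, 241]), (319, [467, -45, 234]), (321, [482, -69, 214]), (323, [480, -75, 213]), (325, [477, -81, 211])]
194 [(317, [464, -34, 231]), (319, [477, -56, 213]), (321, [501, -93, 182]), (323, [494, -93, 186]), (325, [488, -94, 188])]
197 [(317, [579, -164, 93]), (319, [505, -90, 171]), (321, [497, -89, 175]), (323, [491, -90, 179]), (325, [488, -95, 178])]
200 [(317, [566, -151, 94]), (319, [502, -87, 163]), (321, [496, -89, 166]), (323, [490, -90, 168]), (325, [488, -96, 167])]
203 [(317, [548, -131, 103]), (319, [502, -88, 152]), (321, [497, -92, 153]), (323, [492, -94, 155]), (325, [488, -98, 155])]
206 [(317, [538, -121, 103]), (319, [532, -123, 105]), (321, [530, -130, 103]), (323, [523, -132, 106]), (325, [520, -136, 106])]
```

Depth puts the open fingertips at z ≈ 0.148, with the pin midway between them. The reported z is therefore about 40 mm low. I'll go down 18 mm more and close.

Emit:
{"fn": "apply_moves", "kwargs": {"commands": "-1 0 -.02 -.18 0 0 0;-1 0 0 -.18 0 0 0;-.2 0 0 0 0 0 0;.2 0 0 0 0 0 0;.6 0 0 0 0 0 0;1 0 0 0 0 0 0;1 0 0 0 0 0 0;1 0 0 0 0 0 0"}}

```text
t: 5.8
position: [0.4882, -0.0506, 0.091]
tool_rot: [0.0, 0.993, 0.118, 0.0]
force: [-0.5, -0.6, 1.0]
opening: 0.0188
grip_force: 29.2
```

Emit:
{"fn": "apply_moves", "kwargs": {"commands": "1 0 0 .2 0 0 0;1 0 0 .3 0 0 0;1 0 0 .4 0 0 0;1 0 0 .4 0 0 0;1 0 0 .4 0 0 0;1 0 0 0 0 0 0;1 0 0 0 0 0 0"}}

```text
t: 6.5
position: [0.4878, -0.0506, 0.1757]
tool_rot: [0.0, 0.993, 0.118, 0.0]
force: [-0.2, 0.2, -0.6]
opening: 0.0188
grip_force: 29.3
```

Run:
```python
from h import *
st()
save('side','s4.png')
print(ctrl.tip_of('side','lock_pin')[0])
ctrl.grab_frame('top');
for n in('pin_cup',):
    print(n,[(np.round(x['centre'],4).tolist(),round(x['p'],2)) for x in ctrl.tip_of('top',n)[:2]])
```

```text
{'t': 6.5, 'q': [0.757, 0.0283, -0.7126, 1.8533, 0.02, 1.2665, -1.2964], 'position': [0.4878, -0.0506, 0.1757], 'tool_rot': [0.0003, 0.9931, 0.1176, 0.0002], 'force': [-0.2361, 0.229, -0.6092], 'opening': 0.0188, 'grip_force': 29.3454}
{'centre': [0.4887, -0.0478, 0.1288], 'p': 0.64}
pin_cup [([0.5506, 0.323, -0.002], 0.83)]
```

The pin is out, with its lower end at z 0.129. Carrying it to the cup.

Emit:
{"fn": "apply_moves", "kwargs": {"commands": "1 .16 .93 0 0 0 0;1 .16 .93 0 0 0 0;1 .16 .93 0 0 0 0;1 .16 .93 0 0 0 0;1 .16 .93 0 0 0 0;1 .16 .93 0 0 0 0;1 .16 .93 0 0 0 0;1 .16 .95 0 0 0 0"}}

```text
t: 7.5
position: [0.5519, 0.3236, 0.1742]
tool_rot: [0.0, 0.993, 0.117, -0.001]
force: [1.5, -0.8, 0.2]
opening: 0.019
grip_force: 29.4
```

Emit:
{"fn": "apply_moves", "kwargs": {"commands": "1 0 0 -.2 0 0 0;1 0 0 -.2 0 0 0;1 0 0 -.2 0 0 0;1 0 0 0 0 0 0;1 0 0 0 0 0 0"}}

```text
t: 8.0
position: [0.5524, 0.3203, 0.1453]
tool_rot: [0.001, 0.993, 0.116, -0.0]
force: [0.6, -0.0, -0.8]
opening: 0.0186
grip_force: 29.6
```

Run:
```python
from h import *
st()
p,_=save('side','s5.png')
for n in('lock_pin','pin_cup'): print(n,[(np.round(x['centre'],4).tolist(),round(x['p'],2)) for x in ctrl.tip_of('side',n)[:2]])
cv2.imwrite('pics/s5c.png',cv2.resize(p[200:340,130:270,::-1],(600,600),interpolation=2))
```

```text
{'t': 8.0, 'q': [0.0997, 0.4702, -0.8849, 1.533, 0.3716, 1.316, -2.1644], 'position': [0.5524, 0.3203, 0.1453], 'tool_rot': [0.0006, 0.9932, 0.1162, -0.0002], 'force': [0.576, -0.0396, -0.764], 'opening': 0.0186, 'grip_force': 29.5621}
lock_pin [([0.5506, 0.3197, 0.0979], 0.57), ([0.5216, -0.1951, 0.1277], 0.18)]
pin_cup [([0.5529, 0.3303, -0.0005], 0.77)]
```

View pics/s5c.png

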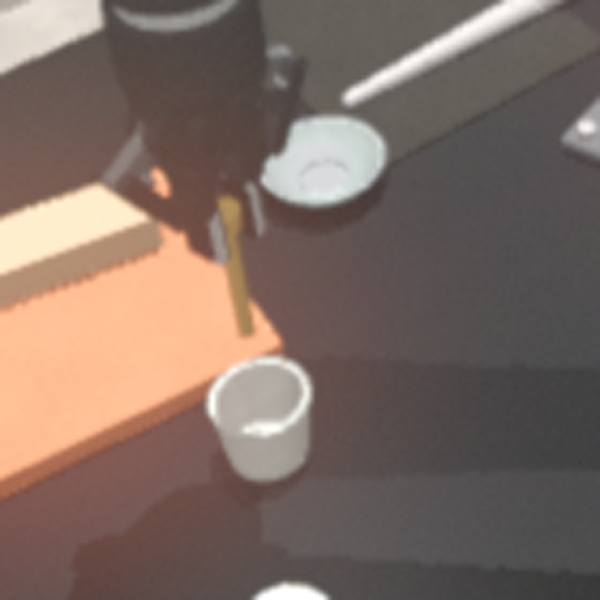

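The crop shows the pin tip at (245,335) and the cup rim centre at (261,397). I'll intersect both rays with their heights.

Run:
```python
from h import *
for u,v,z in((187.2,278.2,.0995),(190.9,292.6,.05)):
    P=ctrl.get_calibration('side')['position'];r=px2w('side',u,v,1)-P
    print(P+r*(z-P[2])/r[2])
```

```text
[0.55092009 0.32340887 0.0995    ]
[0.54573264 0.32377315 0.05      ]
```

Emit:
{"fn": "apply_moves", "kwargs": {"commands": "1 -.04 .06 -.3 0 0 0;1 0 0 -.4 0 0 0;1 0 0 -.4 0 0 0;1 0 0 -.4 0 0 0;1 0 0 -.2 0 0 0;1 0 0 -.03 0 0 0;1 0 0 0 0 0 0;1 0 0 0 0 0 0"}}

```text
t: 8.95
position: [0.5504, 0.3261, 0.0601]
tool_rot: [-0.0, 0.993, 0.118, 0.001]
force: [0.5, 0.1, -0.4]
opening: 0.0184
grip_force: 29.6
```

Emit:
{"fn": "apply_moves", "kwargs": {"commands": "1 0 0 -.04 0 0 0;1 0 0 -.04 0 0 0;1 0 0 0 0 0 0"}}

```text
t: 9.25
position: [0.5498, 0.3253, 0.055]
tool_rot: [0.0, 0.993, 0.118, -0.0]
force: [-0.6, -0.5, -1.1]
opening: 0.0186
grip_force: 29.6
```

Emit:
{"fn": "apply_moves", "kwargs": {"commands": "1 0 0 -.04 0 0 0;1 0 0 -.04 0 0 0;1 0 0 0 0 0 0;1 0 0 0 0 0 0"}}

```text
t: 9.65
position: [0.5498, 0.3255, 0.0511]
tool_rot: [-0.0, 0.993, 0.118, 0.0]
force: [-0.3, 0.8, -0.5]
opening: 0.0186
grip_force: 29.6
```

Emit:
{"fn": "apply_moves", "kwargs": {"commands": ".5 0 0 0 0 0 0;.4 0 0 0 0 0 0;.2 0 0 0 0 0 0;-.2 0 0 0 0 0 0;-.6 0 0 0 0 0 0;-.6 0 0 .5 0 0 0;-.6 0 0 .8 0 0 0;-.6 0 0 1 0 0 0"}}

```text
t: 10.45
position: [0.5487, 0.3245, 0.1654]
tool_rot: [0.001, 0.993, 0.118, -0.002]
force: [0.6, 0.2, 0.2]
opening: 0.0683
grip_force: 0.0
```

Run:
```python
from h import *
st()
p,_=save('side','s6.png')
for n in('lock_pin','pin_cup','hub','knob_mid','knob','lug'): print(n,[(np.round(x['centre'],4).tolist(),round(x['p'],2)) for x in ctrl.tip_of('side',n)[:2]])
ctrl.grab_frame('top')
for n in('hub','knob_mid','knob'): print(n,[(np.round(x['centre'],4).tolist(),round(x['p'],2)) for x in ctrl.tip_of('top',n)[:2]])
cv2.imwrite('pics/s6c.png',cv2.resize(p[200:340,130:270,::-1],(600,600),interpolation=2))
```

```text
{'t': 10.45, 'q': [0.0969, 0.457, -0.8943, 1.5078, 0.359, 1.3535, -2.161], 'position': [0.5487, 0.3245, 0.1654], 'tool_rot': [0.0007, 0.993, 0.1177, -0.0019], 'force': [0.5722, 0.2003, 0.2315], 'opening': 0.0683, 'grip_force': 0.0}
lock_pin [([0.5468, 0.3285, 0.0044], 0.65), ([0.4893, -0.0518, 0.0761], 0.58)]
pin_cup [([0.5508, 0.329, -0.0021], 0.95)]
hub [([0.5359, -0.1303, 0.1046], 0.64), ([0.785, -0.1484, 0.012], 0.2)]
knob_mid [([0.5245, -0.1956, 0.1274], 0.6)]
knob [([0.526, -0.1909, 0.0991], 0.57)]
lug [([0.5147, -0.0405, 0.091], 0.85)]
hub [([0.5313, -0.1325, 0.1039], 0.93)]
knob_mid [([0.53, -0.193, 0.1263], 0.64)]
knob [([0.5281, -0.1932, 0.1245], 0.63), ([0.5279, -0.1948, 0.0995], 0.47)]
```

View pics/s6c.png

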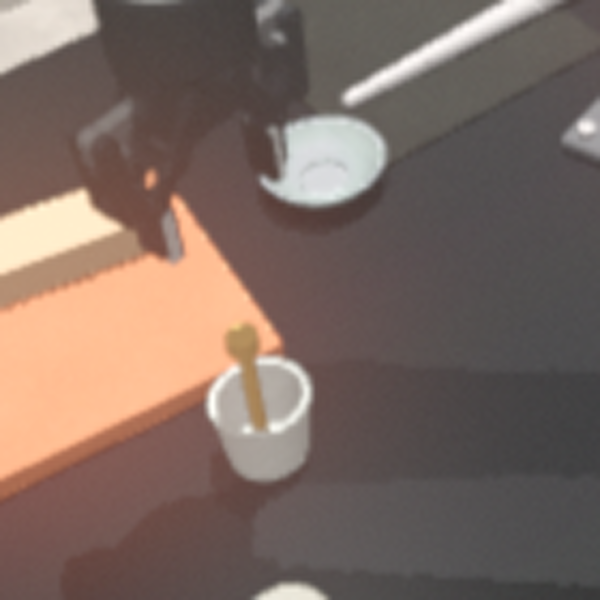

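The pin stands in the cup: its head is at (240,340) and its foot at (262,425) on the cup floor. Moving on to the knob, turning the tool about 50° counter-clockwise on the way.

Emit:
{"fn": "apply_moves", "kwargs": {"commands": "-1 -.036 -.865 0 0 0 .83;-1 -.036 -.865 0 0 0 .83;-1 -.036 -.865 0 0 0 .83;-1 -.036 -.865 0 0 0 .83;-1 -.036 -.865 0 0 0 .83;-1 -.036 -.865 0 0 0 .83"}}

```text
t: 11.6
position: [0.5385, 0.0642, 0.1657]
tool_rot: [0.0, 0.944, 0.33, -0.0]
force: [-0.2, -1.1, 0.6]
opening: 0.0855
grip_force: 0.0
```

Emit:
{"fn": "apply_moves", "kwargs": {"commands": "-1 -.036 -.865 0 0 0 .83;-1 -.036 -.865 0 0 0 .83;-1 -.036 -.865 0 0 0 .83;-1 -.036 -.865 0 0 0 .83;-1 -.036 -.865 0 0 0 .83;-1 -.036 -.865 0 0 0 .83;-1 0 0 0 0 0 0;-1 0 0 0 0 0 0"}}

```text
t: 12.4
position: [0.5277, -0.1945, 0.1654]
tool_rot: [-0.001, 0.852, 0.523, 0.0]
force: [0.5, -0.2, 0.4]
opening: 0.0854
grip_force: 0.0
```

```bash
python3 -c "
from h import *
st()"
```

```text
{'t': 12.4, 'q': [1.075, 0.2603, -0.8859, 1.6992, 0.2082, 1.2825, -0.3234], 'position': [0.5277, -0.1945, 0.1654], 'tool_rot': [-0.0008, 0.8521, 0.5234, 0.0001], 'force': [0.4548, -0.1654, 0.4387], 'opening': 0.0854, 'grip_force': 0.0}
```

Emit:
{"fn": "apply_moves", "kwargs": {"commands": "-1 0 0 -.4 0 0 0;-1 0 0 -.4 0 0 0;-1 0 0 -.4 0 0 0;-1 0 0 -.25 0 0 0;-1 0 0 -.15 0 0 0;-1 0 0 0 0 0 0;-1 0 0 0 0 0 0", "newtons": 25}}

```text
t: 13.1
position: [0.5288, -0.1932, 0.0867]
tool_rot: [0.0, 0.851, 0.525, 0.0]
force: [0.5, -0.3, -0.4]
opening: 0.0854
grip_force: 0.0
```

Emit:
{"fn": "apply_moves", "kwargs": {"commands": "-.5 0 0 0 0 0 0;0 0 0 0 0 0 0;.3 0 0 0 0 0 0;.5 0 0 0 0 0 0;.6 0 0 0 0 0 0;1 0 0 0 0 0 0;1 0 0 0 0 0 0"}}

```text
t: 13.8
position: [0.5281, -0.1934, 0.0863]
tool_rot: [-0.0, 0.851, 0.525, -0.0]
force: [-1.7, 0.9, 3.7]
opening: 0.0213
grip_force: 25.9
```

```bash
cat > rows.py <<'E'
import numpy as np,sys
c=np.array([.5334,-.1317]);r=.062
a0=float(sys.argv[1]);st=float(sys.argv[2]);n=int(sys.argv[3])
f=lambda a:c+r*np.array([np.cos(np.radians(a)),np.sin(np.radians(a))])
print(';'.join('1 %.3f %.3f 0 0 0 %.2f'%(*((f(a0+st*(i+1))-f(a0+st*i))/.05),st/5) for i in range(n)))
E
python3 rows.py -95 3 8; python3 rows.py -71 3 7
```

```text
1 0.065 -0.004 0 0 0 0.60;1 0.065 -0.001 0 0 0 0.60;1 0.065 0.003 0 0 0 0.60;1 0.065 0.006 0 0 0 0.60;1 0.064 0.010 0 0 0 0.60;1 0.064 0.013 0 0 0 0.60;1 0.063 0.016 0 0 0 0.60;1 0.062 0.020 0 0 0 0.60
1 0.061 0.023 0 0 0 0.60;1 0.060 0.026 0 0 0 0.60;1 0.058 0.029 0 0 0 0.60;1 0.057 0.032 0 0 0 0.60;1 0.055 0.035 0 0 0 0.60;1 0.053 0.038 0 0 0 0.60;1 0.051 0.040 0 0 0 0.60
```

Emit:
{"fn": "apply_moves", "kwargs": {"commands": "1 .065 -.004 0 0 0 .6;1 .065 0 0 0 0 .6;1 .065 .003 0 0 0 .6;1 .065 .006 0 0 0 .6;1 .064 .010 0 0 0 .6;1 .064 .013 0 0 0 .6;1 .063 .016 0 0 0 .6;1 .062 .020 0 0 0 .6"}}

```text
t: 14.6
position: [0.5536, -0.1897, 0.0863]
tool_rot: [-0.001, 0.723, 0.691, -0.0]
force: [-3.0, 2.2, 3.5]
opening: 0.021
grip_force: 26.1
```

Emit:
{"fn": "apply_moves", "kwargs": {"commands": "1 0 0 0 0 0 0"}}

```text
t: 14.7
position: [0.5543, -0.1894, 0.0863]
tool_rot: [-0.0, 0.723, 0.691, 0.001]
force: [-2.4, 3.0, 4.1]
opening: 0.0215
grip_force: 25.9
```

Emit:
{"fn": "apply_moves", "kwargs": {"commands": "1 .061 .023 0 0 0 .6;1 .060 .026 0 0 0 .6;1 .058 .029 0 0 0 .6;1 .057 .032 0 0 0 .6;1 .055 .035 0 0 0 .6;1 .053 .038 0 0 0 .6;1 .051 .04 0 0 0 .6;1 0 0 0 0 0 0"}}

```text
t: 15.5
position: [0.5733, -0.1779, 0.0863]
tool_rot: [-0.001, 0.585, 0.811, 0.0]
force: [-3.1, 2.8, 5.4]
opening: 0.0212
grip_force: 26.0
```

```bash
for a in -50 -38 -26 -14 -2 10 22 34 46 58 70 82; do echo $a; python3 rows.py $a 3 4; done
```

```text
-50
1 0.049 0.043 0 0 0 0.60;1 0.046 0.046 0 0 0 0.60;1 0.044 0.048 0 0 0 0.60;1 0.041 0.050 0 0 0 0.60
-38
1 0.039 0.052 0 0 0 0.60;1 0.036 0.054 0 0 0 0.60;1 0.033 0.056 0 0 0 0.60;1 0.030 0.058 0 0 0 0.60
-26
1 0.027 0.059 0 0 0 0.60;1 0.024 0.060 0 0 0 0.60;1 0.021 0.062 0 0 0 0.60;1 0.017 0.063 0 0 0 0.60
-14
1 0.014 0.063 0 0 0 0.60;1 0.011 0.064 0 0 0 0.60;1 0.007 0.065 0 0 0 0.60;1 0.004 0.065 0 0 0 0.60
-2
1 0.001 0.065 0 0 0 0.60;1 -0.003 0.065 0 0 0 0.60;1 -0.006 0.065 0 0 0 0.60;1 -0.010 0.064 0 0 0 0.60
10
1 -0.013 0.064 0 0 0 0.60;1 -0.016 0.063 0 0 0 0.60;1 -0.020 0.062 0 0 0 0.60;1 -0.023 0.061 0 0 0 0.60
22
1 -0.026 0.060 0 0 0 0.60;1 -0.029 0.058 0 0 0 0.60;1 -0.032 0.057 0 0 0 0.60;1 -0.035 0.055 0 0 0 0.60
34
1 -0.038 0.053 0 0 0 0.60;1 -0.040 0.051 0 0 0 0.60;1 -0.043 0.049 0 0 0 0.60;1 -0.046 0.046 0 0 0 0.60
46
1 -0.048 0.044 0 0 0 0.60;1 -0.050 0.041 0 0 0 0.60;1 -0.052 0.039 0 0 0 0.60;1 -0.054 0.036 0 0 0 0.60
58
1 -0.056 0.033 0 0 0 0.60;1 -0.058 0.030 0 0 0 0.60;1 -0.059 0.027 0 0 0 0.60;1 -0.060 0.024 0 0 0 0.60
70
1 -0.062 0.021 0 0 0 0.60;1 -0.063 0.017 0 0 0 0.60;1 -0.063 0.014 0 0 0 0.60;1 -0.064 0.011 0 0 0 0.60
82
1 -0.065 0.007 0 0 0 0.60;1 -0.065 0.004 0 0 0 0.60;1 -0.065 0.001 0 0 0 0.60;1 -0.065 -0.003 0 0 0 0.60
```

Emit:
{"fn": "apply_moves", "kwargs": {"commands": "1 .049 .043 0 0 0 .6;1 .046 .046 0 0 0 .6;1 .044 .048 0 0 0 .6;1 .041 .050 0 0 0 .6;1 .039 .052 0 0 0 .6;1 .036 .054 0 0 0 .6;1 0 0 0 0 0 0"}}

```text
t: 16.2
position: [0.5831, -0.1669, 0.0862]
tool_rot: [-0.002, 0.453, 0.892, -0.003]
force: [-9.4, -1.9, 11.1]
opening: 0.0213
grip_force: 26.7
```

Emit:
{"fn": "apply_moves", "kwargs": {"commands": "1 .033 .056 0 0 0 .6;1 .030 .058 0 0 0 .6;1 .027 .059 0 0 0 .6;1 .024 .060 0 0 0 .6;1 0 0 0 0 0 0"}}

```text
t: 16.7
position: [0.5883, -0.1579, 0.0862]
tool_rot: [-0.003, 0.358, 0.934, -0.004]
force: [-12.6, -4.0, 11.6]
opening: 0.0212
grip_force: 26.8
```

Emit:
{"fn": "apply_moves", "kwargs": {"commands": "1 -.03 0 .03 0 0 0;1 0 0 0 0 0 0;1 0 0 0 0 0 0"}}

```text
t: 17.0
position: [0.5884, -0.1575, 0.0863]
tool_rot: [-0.001, 0.358, 0.934, -0.003]
force: [-4.5, -7.0, 1.0]
opening: 0.0211
grip_force: 25.7
```

Emit:
{"fn": "apply_moves", "kwargs": {"commands": "1 .016 .04 0 0 0 .4;1 .015 .041 0 0 0 .4;1 .013 .041 0 0 0 .4;1 0 0 0 0 0 0;1 0 0 0 0 0 0"}}

```text
t: 17.5
position: [0.5898, -0.1542, 0.0863]
tool_rot: [-0.002, 0.31, 0.951, -0.005]
force: [-6.4, -9.3, 2.6]
opening: 0.0211
grip_force: 26.1
```

Emit:
{"fn": "apply_moves", "kwargs": {"commands": "1 .010 .042 0 0 0 .4;1 .009 .042 0 0 0 .4;1 0 0 0 0 0 0;1 0 0 0 0 0 0"}}

```text
t: 17.9
position: [0.5909, -0.1513, 0.0863]
tool_rot: [-0.001, 0.277, 0.961, -0.006]
force: [-6.2, -11.1, 3.0]
opening: 0.0211
grip_force: 26.1
```

Emit:
{"fn": "apply_moves", "kwargs": {"commands": "1 .012 .042 0 0 0 .4;1 .011 .042 0 0 0 .4;1 0 0 0 0 0 0;1 0 0 0 0 0 0"}}

```text
t: 18.3
position: [0.5923, -0.1467, 0.0863]
tool_rot: [-0.001, 0.243, 0.97, -0.005]
force: [-6.3, -10.4, 2.1]
opening: 0.0212
grip_force: 26.0
```

Emit:
{"fn": "apply_moves", "kwargs": {"commands": "1 .006 .043 0 0 0 .4;1 .006 .043 0 0 0 .4;1 0 0 0 0 0 0;1 0 0 0 0 0 0"}}

```text
t: 18.7
position: [0.5928, -0.1442, 0.0863]
tool_rot: [-0.002, 0.21, 0.978, -0.006]
force: [-5.9, -12.4, 2.3]
opening: 0.0213
grip_force: 26.2
```

Emit:
{"fn": "apply_moves", "kwargs": {"commands": "1 .006 .043 0 0 0 .4;1 .005 .043 0 0 0 .4;1 0 0 0 0 0 0;1 0 0 0 0 0 0"}}

```text
t: 19.1
position: [0.5941, -0.1343, 0.0863]
tool_rot: [-0.002, 0.174, 0.985, -0.002]
force: [-4.1, -3.5, 0.2]
opening: 0.0213
grip_force: 25.8
```

The push fell from 13 N to 3.5 N and the knob jumped about 9°, so the wheel is past the peak. I'll nudge 2° further for margin.

Emit:
{"fn": "apply_moves", "kwargs": {"commands": "1 -.01 .022 0 0 0 .2;1 -.01 .022 0 0 0 .2;1 0 0 0 0 0 0;1 0 0 0 0 0 0"}}

```text
t: 19.5
position: [0.5941, -0.1292, 0.0864]
tool_rot: [-0.001, 0.155, 0.988, -0.001]
force: [-1.3, -4.5, -5.8]
opening: 0.0211
grip_force: 25.2
```

Emit:
{"fn": "apply_moves", "kwargs": {"commands": "1 0 -.012 -.01 0 0 0;1 0 0 0 0 0 0", "newtons": 20}}

```text
t: 19.7
position: [0.5941, -0.1286, 0.0864]
tool_rot: [-0.001, 0.154, 0.988, -0.0]
force: [-2.7, -4.4, -5.0]
opening: 0.0215
grip_force: 25.2
```

Emit:
{"fn": "apply_moves", "kwargs": {"commands": ".45 0 0 0 0 0 0;.35 0 0 0 0 0 0;.2 0 0 0 0 0 0;-.1 0 0 0 0 0 0;-.5 0 0 0 0 0 0;-.8 0 0 0 0 0 0;-.8 0 0 0 0 0 0"}}

```text
t: 20.4
position: [0.5951, -0.128, 0.0871]
tool_rot: [0.0, 0.154, 0.988, 0.0]
force: [-0.0, -0.6, 0.2]
opening: 0.0771
grip_force: 0.0
```

Emit:
{"fn": "apply_moves", "kwargs": {"commands": "-.8 0 0 .3 0 0 0;-.8 0 0 .5 0 0 0;-.8 0 0 .8 0 0 0;-.8 0 0 .8 0 0 0;-.8 0 0 .8 0 0 0;-.8 0 0 0 0 0 0"}}

```text
t: 21.0
position: [0.5982, -0.1271, 0.2542]
tool_rot: [0.005, 0.154, 0.988, 0.0]
force: [0.2, 0.3, 0.9]
opening: 0.0772
grip_force: 0.0
```

Run:
```python
from h import *
st()
p,_=save('side','s7.png')
tips(['side','top'],['knob_mid','knob','hub','lug','lock_pin'])
cv2.imwrite('pics/s7c.png',cv2.resize(p[120:330,140:420,::-1],(800,600),interpolation=2))
```

```text
{'t': 21.0, 'q': [1.0866, 0.4791, -1.2644, 1.4547, 0.4582, 1.5258, 1.1032], 'position': [0.5982, -0.1271, 0.2542], 'tool_rot': [0.005, 0.1536, 0.9881, 0.0001], 'force': [0.1975, 0.3082, 0.9392], 'opening': 0.0772, 'grip_force': 0.0}
side knob_mid [([0.5915, -0.1279, 0.1266], 0.46)]
side knob [([0.5928, -0.1258, 0.0963], 0.42)]
side hub [([0.5321, -0.1348, 0.1068], 0.75), ([0.7264, 0.1649, -0.0032], 0.67)]
side lug [([0.4426, -0.1597, 0.0941], 0.71), ([0.5744, -0.4376, 0.0007], 0.6)]
side lock_pin [([0.5515, 0.3279, 0.0055], 0.57), ([0.4408, -0.1593, 0.0945], 0.42)]
top knob_mid [([0.5994, -0.1305, 0.1273], 0.65)]
top knob [([0.4453, -0.1621, 0.0914], 0.65), ([0.5951, -0.1299, 0.0939], 0.47)]
top hub [([0.5316, -0.1298, 0.1039], 0.8)]
top lug [([0.4442, -0.1589, 0.0918], 0.65), ([0.5507, 0.3229, -0.0047], 0.33)]
top lock_pin [([0.5506, 0.3228, 0.0029], 0.63)]
```

View pics/s7c.png

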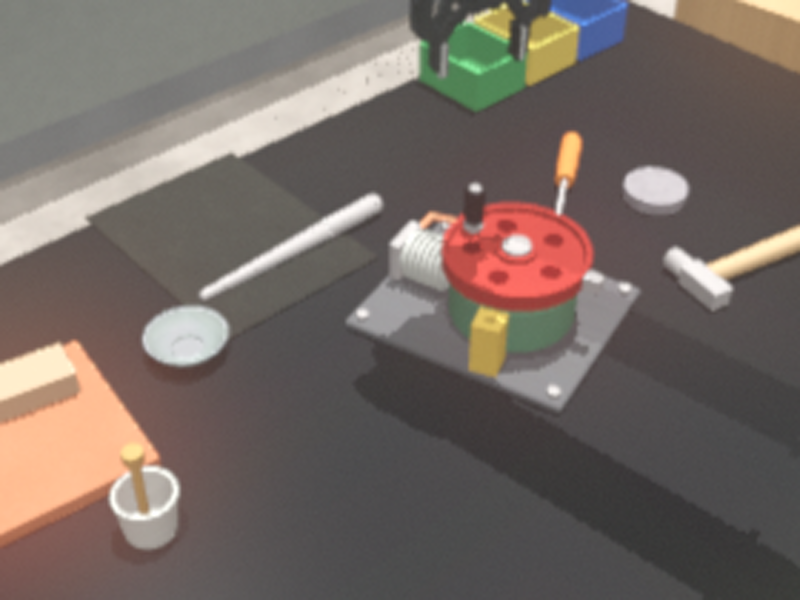

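The wheel has stayed where I released it, with the knob at (475,205), within a few millimetres of the release point. The pin is standing in the cup at (138,480), and the gripper is clear of everything. Handing in.

```bash
python3 -c "
from bench import ctrl
print(ctrl.close_job())"
```

```text
the job is handed in; nothing more can be done
None
```

The job is handed in: the lock pin stands in the cup, the flywheel was released roughly 0.2 rad past the compression peak and stayed there, and nothing else on the bench was touched. It took about 21 s of the 72 s; the judged result was not shown to me.

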